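Preload the nut, then counter-hold the hidden bolt head

ROBOT

A 7-joint arm with a two-finger parallel gripper is mounted at the origin on a cart in front of the work surface, level with it; the furniture and walls round the work are solid. World frame = base frame: x ahead of the robot, y to its left, z up, the work surface at z = 0. Lengths are in m, angles in rad, forces in N, time in s.
With the tool pointing down it reaches from about 0.425 to 0.925 m from the base axis. Payload 6.8 kg.
Tool frame: the origin (TCP) lies between the finger pads; the fingertips stand 22 mm ahead of it and the grasp point (between the pads) lies 3 mm ahead of it; z points along the fingers, y is the direction in which the jaws open and shut (so a half turn about z gives the same grasp; the last joint's range is limited). The gripper opens to 85 mm and grips with 20 to 120 N. Pads are 22 mm wide; open, the fingers measure 114 mm over their backs; the gripper's body (76 mm by 85 mm) begins 54 mm behind the grasp point. The pads swing forward as they close: fully open they stand 13 mm farther back than shut.
Start: joints at [1.214, 0.477, 0.022, 1.555, -0.011, 1.109, -0.083], TCP at [0.166, -0.654, 0.214] pointing down, gripper open.
Joint ranges: [-2.96, 2.96], [-0.34, 2.1], [-1.41, 1.46], [0.24, 2.44], [-1.37, 4.51], [0.17, 1.92], [-2.96, 2.96]. Speed limits (rad/s): [2.39, 2.39, 3.14, 3.14, 3.14, 3.14, 3.14].

INTERFACE

Orientations are given as a unit quaternion [w, x, y, z].
In Python, from station import bot gives the robot as it stands. The module is installed in compiled form; this text tells all that it offers.
- The arm moves only by the tool drive_tool, never from a script. Its argument "series" is one flat list of numbers, 7 for each row, row after row: the opening, from -1 (shut) to 1 (fully open), then the shift along the tool's x, y, z in mm, then the turn, a rotation vector about the tool's x, y, z in rad. In form: [jaw, x, y, z, wx, wy, wz, jaw, x, y, z, wx, wy, wz, ...]. A call has 1 to 12 rows; each row shifts and turns the commanded pose from where the row before left it, along the tool's axes as they then stand; what a row does not reach is not made up. A row lasts 1/8 s, in which the tool goes at most 62.5 mm and 10.7 degrees, less where a joint would pass 70% of its speed; a pose out of reach is approached as far as the arm can. A call with a gripper value outside its range is refused whole. The fingers move at their own pace and stop on an object; "force" is the grip in N (left out, the last holds). Time passes only in rows, so rows that do not move let the fingers close. It gives the time, the measured TCP pose, the force and the opening at its end, in the units of the state.
- bot.get_obs(): the state, without advancing time (a new reading comes with each control period).
- bot.read_camera(name): name is "side" or "top" or "wrist"; returns a dict with "pixels" (420x560x3 uint8, blue, green, red), "camera_matrix" (3x3 intrinsics, pixels), "distortion" ([k1, k2, p1, p2, k3] as OpenCV has them; the pictures are not rectified), "rvec" (rotation vector, rad) and "tvec" (3), from world to camera coordinates, as OpenCV has them. Camera axes: x right, y down, z forward; pixel columns grow to the right and rows downward; lengths in m; the calibration is good to about 2 mm. A picture is of the moment at which its call begins. There is no depth.
- bot.hand_in(): hands the job in, once; it reports no verdict.
The state is a dict: "t": time; "q": joint angles; "joint_vel": joint speeds; "joint_torque": joint torques, N m; "eef_pos": TCP position; "tool_rot": TCP orientation; "contact_force": force on the tool from outside, world axes, zero at the start; "torque": the same for the moment, N m; "gripper_width": opening from 0.0 (shut) to 1.0 (fully open).
Only numpy, scipy, OpenCV 4.12 (cv2) and the standard library are available. Lean on these libraries where they do the work, as an engineer would, in place of code of your own. Each camera call takes 0.05 s, during which the arm holds its last target. There are 200 camera calls.

TASK

Swing the preload lever on the nut fixture toward the robot until it stands 40 degrees from upright, at the red mark, and let go of it; its spring then slowly creeps it back upright, and the bolt turns with it. Before the lever has crept back to 20 degrees, reach down into the narrow gap behind the bracket, grip the hidden hexagonal bolt head between the fingers and keep it from turning, so that the lever creeps no further. The job finishes while you are still holding the head firmly; leave the things lying round about undisturbed.

Things in the scene. Friction and masses are not known exactly. Their poses are not given: they have to be found in the camera images.
- nut_fixture: Fixed nut fixture, turned up to 0.25 rad. Origin: underside, z=0; +x runs along the bolt, away from the robot; z up. Sizes in mm in its frame: base plate x -145 to 115, y +-65, 12 thick; blue bracket plate x 30 to 40, y +-55, top z 102; bolt axis y 0, z 72. In front of the bracket a brass nut and a grey round spring driver, 67 in diameter, x -112 to -10, top z 106.
- gap_top (a point): Middle of the mouth of the gap behind the bracket, level with the bracket's top: (69, 0, 102) mm in the fixture's frame. The gap is 58 mm wide along the fixture's x, between the bracket and a blue rear plate (x 98 to 108, y -55 to 55, top z 95); open at the top and at both y ends.
- lever_pivot (a point): Pivot of the preload lever, in the lever's middle plane, on the right (-y) side of the driver: (-68, -50, 72) mm in the fixture's frame; hinge line along the fixture's y. Beside it, ending at y -36, an aluminium scale disc of 40 mm radius with black marks every 10 degrees and a bigger red mark at 40 degrees, reaching 51 mm from the pivot.
- lever_knob (a point): Centre of the preload lever's black ball knob (24 mm diameter), 95 mm from the pivot on a round steel bar of 10 mm diameter. The bar's centre line lies 14 mm off the scale disc.
- preload_lever (a joint): Angle of the preload lever, rad: 0 upright (its stop), growing as it swings toward the robot (fixture -x); red mark at 0.698 (40 degrees). Starts within 0 to 0.15. Oil-damped: pushing the knob takes about 11 N at 50 mm/s, less when slower; let go, a spring returns it at about 0.025 rad/s. It is geared to the bolt: when the bolt is held, the lever stays.
- bolt_head (a point): Steel bolt with nut; its hexagonal head is behind the bracket: 28 mm across flats, 28 mm long along the fixture's x. This point: centre of the head, at (68, 0, 72) mm in the fixture's frame. With the lever at 40 degrees two flats face the fixture's +y and -y; corners reach 16 mm from the axis. In the gap 12 mm (a bush, 38 mm diameter) lie before the head and 16 mm free behind it.
- bolt (a joint): Angle of the bolt about its axis, rad: always 0.75 x the lever's angle (0.524 at the red mark, flats facing +-y; 0 with corners pointing to +-y). Holding it takes less than 0.1 N m, which a grip of 20 N or more on the head gives; a firm grip may turn the head a little until its flats lie on the fingers. It only turns, it cannot slide.
- scraper: Bystander: loose scraper with wooden handle, 188 x 70 x 21 mm.
- screwdriver: Bystander: loose screwdriver with orange handle, 185 x 28 x 25 mm.
- hex_key_set: Bystander: loose red folding hex key set, 95 x 38 x 22 mm.
- pliers: Bystander: loose pliers with red handles, 185 x 62 x 14 mm.

How it is judged:
By the outcome, as a careful person would: the job done as asked, in the order asked, and still so for the second after the job is handed in, while the arm keeps its last pose, push and grip.
It also fails if it takes over 45 s, if anything falls off the work surface, if the arm or the gripper's body presses on something with over 40 N, if the wrist force passes 120 N, or if a joint passes its speed limit or range.

## Working session

There is one attempt and no reset: what is moved stays moved. The work goes in short steps, Python scripts to look and compute and a tool call to move; the robot and the scene stay as the last step left them, time stands still between calls to the robot, and variables do not carry over. Pictures are saved under pics/ and viewed, about 8 in all and at most 12, crops included, and the job is handed in when it is done.

Besides the shell and the picture viewer there is one more tool, called as a command line: name --argument value ..., lists and objects as JSON in quotes. drive_tool: Moves the arm, as the interface text tells. Its arguments: {"type":"object","properties":{"series":{"type":"array"},"force":{"type":"number"}},"required":["series"]}

```bash
mkdir -p pics
cat > h.py <<'E'
from station import bot
import cv2, numpy as np
def snap(n,f):
    r=bot.read_camera(n); cv2.imwrite(f'pics/{f}.png',r['pixels']); np.save(f'pics/{f}.npy',{k:np.array(v) for k,v in r.items()},allow_pickle=True); return r
def load(f): return np.load(f'pics/{f}.npy',allow_pickle=True).item()
def proj(r,P): return cv2.projectPoints(np.array(P,float).reshape(-1,1,3),r['rvec'],r['tvec'],r['camera_matrix'],r['distortion'])[0].reshape(-1,2)
def fix(x,y,a,P):
    P=np.array(P,float).reshape(-1,3)/1000; c,s=np.cos(a),np.sin(a)
    return P@np.array([[c,s,0],[-s,c,0],[0,0,1]])+[x,y,0]
E
python3 - <<'E'
from h import *
print(bot.get_obs())
for n in('side','top'): r=snap(n,n+'0'); print(n,r['rvec'],r['tvec'],-cv2.Rodrigues(r['rvec'])[0].T@np.ravel(r['tvec']))
E
```

```text
{'t': 0.0, 'q': array([ 1.21394534,  0.47782288,  0.02231273,  1.55647024, -0.01147196,
        1.10930485, -0.08309932]), 'joint_vel': array([-7.57091621e-04,  2.49585636e-03, -5.25397027e-04, -1.72785945e-03,
       -1.08189331e-03,  6.98026939e-04, -9.77179512e-05]), 'joint_torque': array([ 4.17069832e-04, -5.96444929e+01,  1.60814691e+00, -2.81193513e+01,
        1.24909295e-02,  9.39056132e-03,  1.16938885e-06]), 'eef_pos': array([ 0.1660134 , -0.65360742,  0.21280203]), 'tool_rot': array([-9.18802436e-04,  9.92271262e-01,  1.24084091e-01, -1.92191020e-04]), 'contact_force': array([-0.05545964,  0.01476283,  0.05592321]), 'torque': array([-0.02224818, -0.0285181 , -0.01255808]), 'gripper_width': 1.0000513200683498}
side [ 0.8065544  -2.47472837  1.25079026] [0.40377862 0.31807079 1.04785355] [-0.03085452  0.77422964  0.87282284]
top [ 2.11604462 -2.12155994  0.21702271] [-0.03697563  0.55882318  1.48978476] [ 0.25276827 -0.03048377  1.57107865]
```

View pics/top0.png

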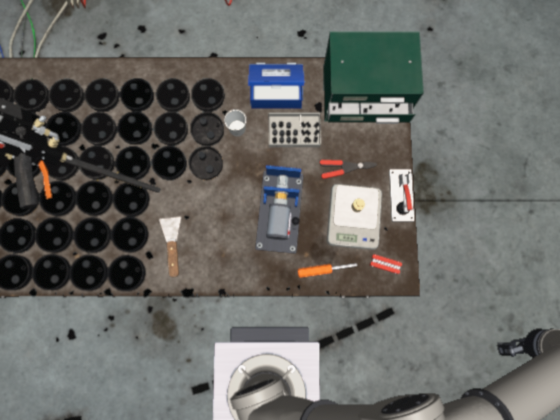

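View pics/side0.png

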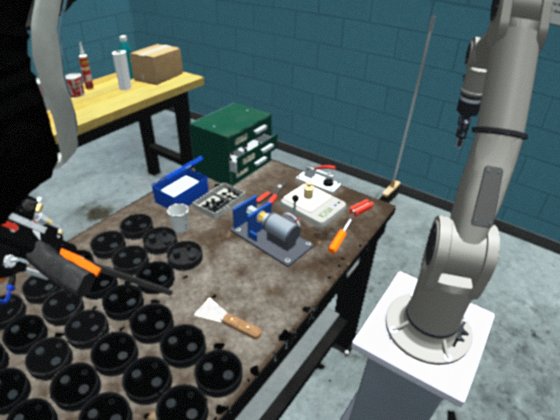

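The top view shows the fixture at about (280,210), with the bracket plates near row 175 and the knob near (295,220). The side view shows it at about (272,228). The arm is clear at the right. Next I'll enlarge both crops to measure.

Run:
```python
from h import *
a=cv2.resize(load('top0')['pixels'][155:260,245:315],None,fx=5.6,fy=5.6,interpolation=cv2.INTER_CUBIC)
b=cv2.resize(load('side0')['pixels'][185:270,225:320],None,fx=4.2,fy=4.2,interpolation=cv2.INTER_CUBIC)
c=np.zeros((590,795,3),np.uint8); c[:588,:392]=a; c[:357,395:395+399-5+6-0][:, :]=b[:, :400] if b.shape[1]>=400 else np.pad(b,((0,0),(0,400-b.shape[1]),(0,0)))
cv2.imwrite('pics/z0.png',c)
```

```text
(no output)
```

View pics/z0.png

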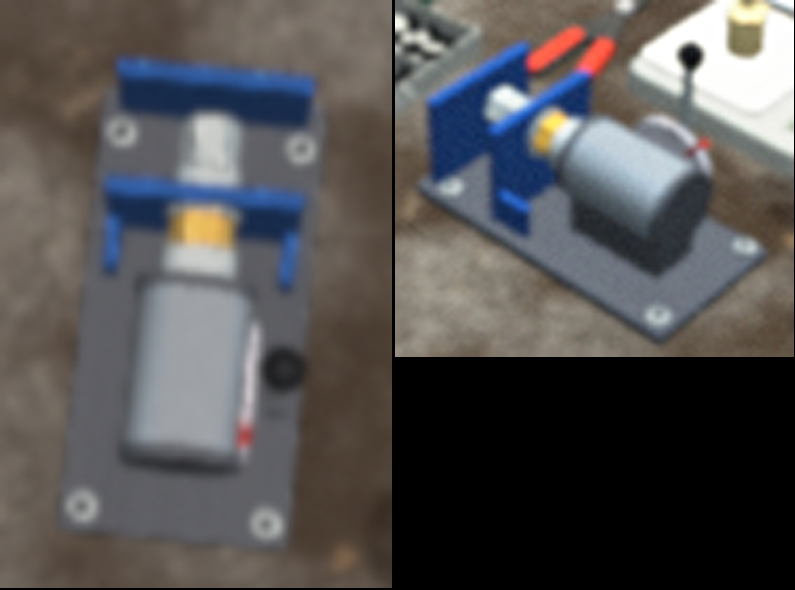

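The top crop shows the base's front corners at (62,525) and (287,548), the bracket's top ends at (106,184) and (304,200), and the knob at (284,370). The side crop shows the matching corners and the knob at (690,57). I'll fit the pose from both views.

```bash
cat > fit.py <<'E'
from h import *
from scipy.optimize import least_squares
F=[(-145,65,12),(-145,-65,12),(35,55,102),(35,-55,102),(103,55,95),(103,-55,95),(115,65,12)]
T={0:(62,525),1:(287,548),2:(106,184),3:(304,200),4:(118,63),5:(315,80)}
S={0:(660,340),1:(765,255),2:(493,130),3:(588,77),4:(431,100),5:(528,44),6:(418,187)}
tr,sr=load('top0'),load('side0')
t={k:np.array(v)/5.6+[245,155] for k,v in T.items()}; s={k:(np.array(v)-[395,0])/4.2+[225,185] for k,v in S.items()}
kt=np.array((284,370))/5.6+[245,155]; ks=(np.array((690,57))-[395,0])/4.2+[225,185]
def res(p,full=False):
    o=[]
    for r,d in((tr,t),(sr,s)):
        W=fix(*p[:3],[F[k] for k in d]); W[:,2]+=p[3]; o.append((proj(r,W)-np.array(list(d.values()))))
    return np.concatenate(o) if full else np.concatenate(o).ravel()
f=least_squares(res,[.65,-.02,-.1,0],x_scale=[.1,.1,.1,.01],loss='soft_l1'); p=f.x
print('pose+z',p); print(res(p,True).round(2).tolist())
g=least_squares(lambda P:np.concatenate([(proj(tr,P)-kt).ravel(),(proj(sr,P)-ks).ravel()]),[.6,-.05,.15]).x
a=p[2];d=g[:2]-p[:2];print('knob',g,'fixture',(np.array([d[0]*np.cos(a)+d[1]*np.sin(a),-d[0]*np.sin(a)+d[1]*np.cos(a),g[2]])*1000))
E
python3 fit.py
```

```text
pose+z [ 0.57325423 -0.04431394 -0.10167023 -0.00779188]
[[-0.65, -0.09], [0.09, -0.14], [-0.13, -0.7], [0.35, -0.07], [0.07, 0.21], [0.26, 0.6], [0.09, -0.02], [0.73, -0.61], [-0.26, 0.89], [0.31, -1.25], [-0.16, 1.04], [-0.04, 0.38], [-0.51, -0.36]]
knob [ 0.49764    -0.08643762  0.16220159] fixture [-70.94840758 -49.58063336 162.20158684]
```

drive_tool --series '[-1,0,0,-60,0,0,0.175,-1,0,0,-60,0,0,0.175,-1,28,-55,0,0,0,0,-1,28,-55,0,0,0,0,-1,28,-55,0,0,0,0,-1,28,-55,0,0,0,0,-1,28,-55,0,0,0,0,-1,28,-55,0,0,0,0,-1,28,-55,0,0,0,0,-1,28,-55,0,0,0,0,-1,28,-55,0,0,0,0,-1,28,-55,0,0,0,0]' --force 40

```text
t: 1.6
eef_pos: [0.5009, -0.1336, 0.3337]
tool_rot: [0.0, 0.999, -0.051, -0.0]
contact_force: [0.5, -0.3, 0.5]
gripper_width: 0.004
```

Run:
```python
from h import *
r=snap('wrist','w1'); o=bot.get_obs(); print({k:o[k] for k in('t','q','eef_pos','tool_rot','contact_force','gripper_width')})
print(-cv2.Rodrigues(r['rvec'])[0].T@np.ravel(r['tvec']),cv2.Rodrigues(r['rvec'])[0].round(3),r['camera_matrix'][0][0])
```

```text
{'t': 1.65, 'q': array([ 0.42136724,  0.14325093, -0.33243845,  1.74445054,  0.04370502,
        1.25986421, -1.58233249]), 'eef_pos': array([ 0.50489286, -0.12412281,  0.33373757]), 'tool_rot': array([-0.00244859,  0.99897638, -0.04515419,  0.00114025]), 'contact_force': array([3.63287807, 6.12150091, 1.45253342]), 'gripper_width': 0.0027018824473436036}
[ 0.58585879 -0.14211127  0.49389015] [[-0.101 -0.995  0.001]
 [-0.94   0.096  0.329]
 [-0.327  0.032 -0.944]] 322.3413941307591
```

View pics/w1.png

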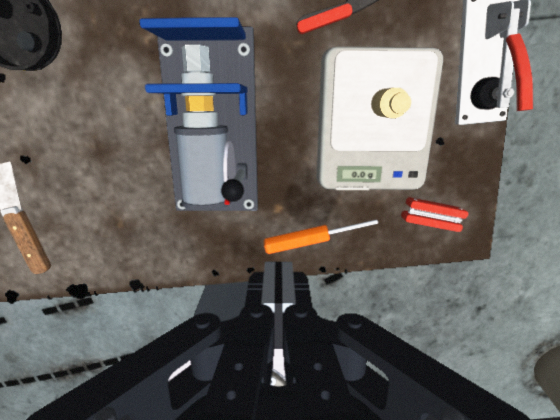

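The wrist view shows the fixture at columns 145–258, rows 18–212, with the knob at (232,189) and the red mark just below it near (227,203). The arm was still settling in this frame, so I'll take another now that it's at rest and crop it.

Run:
```python
from h import *
r=snap('wrist','w2'); o=bot.get_obs(); print(o['eef_pos'],o['tool_rot'],o['contact_force'])
cv2.imwrite('pics/w2z.png',cv2.resize(r['pixels'][10:220,130:270],None,fx=2.8,fy=2.8,interpolation=cv2.INTER_CUBIC))
```

```text
[ 0.50313301 -0.12752294  0.3335834 ] [-1.72090427e-03  9.98993706e-01 -4.48153304e-02  4.46869428e-04] [ 0.25764028  0.31335244 -0.20501739]
```

View pics/w2z.png

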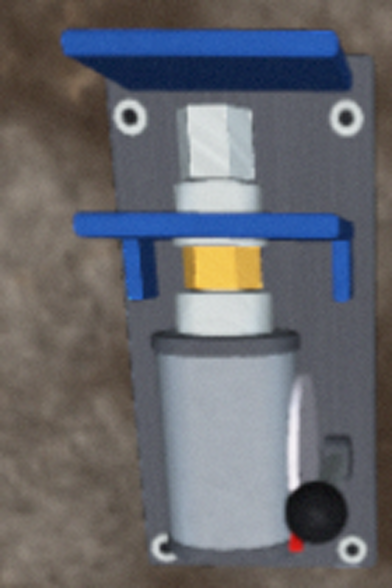

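The crop is sharp: bracket top ends at (76,225) and (352,226), rear plate ends at (62,43) and (338,42), base front right at (374,566), knob at (317,512). I'll refit with all three views, weighting the wrist view more.

```bash
cat > fit2.py <<'E'
from fit import *
wr=load('w2'); cv=lambda q:np.array(q)/2.8+[130,10]
w={0:(152,562),1:(374,566),2:(76,225),3:(352,226),4:(62,43),5:(338,42)}; w={k:cv(v) for k,v in w.items()}; kw=cv((317,512))
def res2(p,full=False):
    W=fix(*p[:3],[F[k] for k in w]); W[:,2]+=p[3]; e=proj(wr,W)-np.array(list(w.values()))
    return e if full else np.concatenate([res(p),e.ravel()*2, [p[3]/.003*WZ]])
for WZ in (0,1):
    p=least_squares(res2,[.573,-.044,-.1,0],x_scale=[.1,.1,.1,.01],loss='soft_l1').x
    print('WZ',WZ,p,res2(p,True).round(1).tolist())
    # wrist only
q=least_squares(lambda p:res2(np.r_[p,0],True).ravel(),[.573,-.044,-.1],x_scale=.1).x; print('wrist only z=0',q)
g=least_squares(lambda P:np.concatenate([(proj(tr,P)-kt).ravel(),(proj(sr,P)-ks).ravel(),2*(proj(wr,P)-kw).ravel()]),[.5,-.08,.15]).x
a=p[2];d=g[:2]-p[:2];print('knob',g,'fixture',(np.array([d[0]*np.cos(a)+d[1]*np.sin(a),-d[0]*np.sin(a)+d[1]*np.cos(a),g[2]])*1000))
for n,P in dict(head=(68,0,72),pivot=(-68,-50,72),start=(-15,-50,200),knob40=(-129,-50,145)).items(): print(n,fix(*p[:3],P))
E
python3 fit2.py
```

```text
pose+z [ 0.57325423 -0.04431394 -0.10167023 -0.00779188]
[[-0.65, -0.09], [0.09, -0.14], [-0.13, -0.7], [0.35, -0.07], [0.07, 0.21], [0.26, 0.6], [0.09, -0.02], [0.73, -0.61], [-0.26, 0.89], [0.31, -1.25], [-0.16, 1.04], [-0.04, 0.38], [-0.51, -0.36]]
knob [ 0.49764    -0.08643762  0.16220159] fixture [-70.94840758 -49.58063336 162.20158684]
WZ 0 [ 0.57356172 -0.04331251 -0.09667869 -0.00504366] [[-0.6, 0.5], [1.2, -0.4], [-0.1, -0.3], [-4.0, -0.4], [0.6, 0.4], [0.3, 0.8]]
WZ 1 [ 0.57353345 -0.0434043  -0.09652054 -0.00464031] [[-0.6, 0.6], [1.2, -0.3], [-0.1, -0.3], [-4.0, -0.4], [0.5, 0.3], [0.4, 0.7]]
wrist only z=0 [ 0.57331672 -0.04490521 -0.09859602]
knob [ 0.49907824 -0.08547698  0.16134418] fixture [-70.05408592 -49.05215798 161.34418483]
head [[ 0.64121695 -0.04995751  0.072     ]]
pivot [[ 0.50103142 -0.08661836  0.072     ]]
start [[ 0.55378473 -0.09172601  0.2       ]]
knob40 [[ 0.44031535 -0.08073975  0.145     ]]
```

drive_tool --series '[-1,23,-20,20,0,0,0,-1,24,-20,30,0,0,0,-1,0,0,50,0,0,0,-1,0,0,50,0,0,0,-1,0,0,0,0,0,0,-1,0,0,0,0,0,0]'

```text
t: 2.45
eef_pos: [0.5521, -0.1007, 0.1855]
tool_rot: [0.0, 0.999, -0.051, 0.001]
contact_force: [0.0, -0.2, 0.4]
gripper_width: -0.001
```

```bash
cat > st.py <<'E'
from h import *
def st(p=(.5735,-.0437,-.098)):
    o=bot.get_obs(); e=o['eef_pos']-[p[0],p[1],0]; c,s=np.cos(p[2]),np.sin(p[2]); w,x,y,z=o['tool_rot']
    print('t',o['t'],'tcp',e0(o['eef_pos']),'fixture mm',np.round([(e[0]*c+e[1]*s)*1000,(-e[0]*s+e[1]*c)*1000,e[2]*1000],1),'yaw',round(2*np.arctan2(y,x),4),'tilt',round(w,4),round(z,4),'F',o['contact_force'].round(1),'w',round(o['gripper_width'],3))
e0=lambda v:np.round(v,4)
if __name__=='__main__': st()
E
python3 st.py
```

```text
t 2.45 tcp [ 0.5521 -0.1007  0.1855] fixture mm [-15.7 -58.8 185.5] yaw -0.1017 tilt 0.0001 0.001 F [ 0.  -0.2  0.4] w -0.001
```

drive_tool --series '[-1,-16,-9,1,0,0,0,-1,-14,0,1.5,0,0,0,-1,-9,0,0.5,0,0,0,-1,-9,0,1.5,0,0,0,-1,-9,0,2,0,0,0,-1,-9,0,3.5,0,0,0,-1,-9,0,4.5,0,0,0,-1,-9,0,6,0,0,0,-1,0,0,0,0,0,0,-1,0,0,0,0,0,0]'

```text
t: 3.7
eef_pos: [0.4689, -0.0828, 0.1634]
tool_rot: [-0.0, 0.999, -0.051, 0.0]
contact_force: [0.6, 0.3, 0.6]
gripper_width: -0.002
```

Run:
```python
from h import *; from st import st
st()
r=snap('wrist','w3'); s=snap('side','s3')
for n,rr in(('w',r),('s',s)):
    for P in [(-68,-50,72),(-129,-50,145),(-68-51*.643,-38,72+51*.766)]: print(n,P,proj(rr,fix(.5735,-.0437,-.098,P)).round(1))
W=cv2.resize(r['pixels'][150:360,180:380],None,fx=2.5,fy=2.5,interpolation=cv2.INTER_CUBIC)
S=cv2.resize(s['pixels'][180:270,250:320],None,fx=4.2,fy=4.2,interpolation=cv2.INTER_CUBIC)
c=np.zeros((525,796,3),np.uint8);c[:W.shape[0],:500]=W;c[:S.shape[0],502:502+S.shape[1]]=S;cv2.imwrite('pics/z3.png',c)
```

```text
t 3.7 tcp [ 0.4689 -0.0828  0.1634] fixture mm [-100.3  -49.2  163.4] yaw -0.1012 tilt -0.0 0.0002 F [0.6 0.3 0.6] w -0.002
w (-68, -50, 72) [[278.8 170.1]]
w (-129, -50, 145) [[279.4 287.8]]
w (-100.793, -38, 111.066) [[262.2 227.1]]
s (-68, -50, 72) [[293.6 221. ]]
s (-129, -50, 145) [[310.1 210.7]]
s (-100.793, -38, 111.066) [[299.8 217.4]]
```

View pics/z3.png

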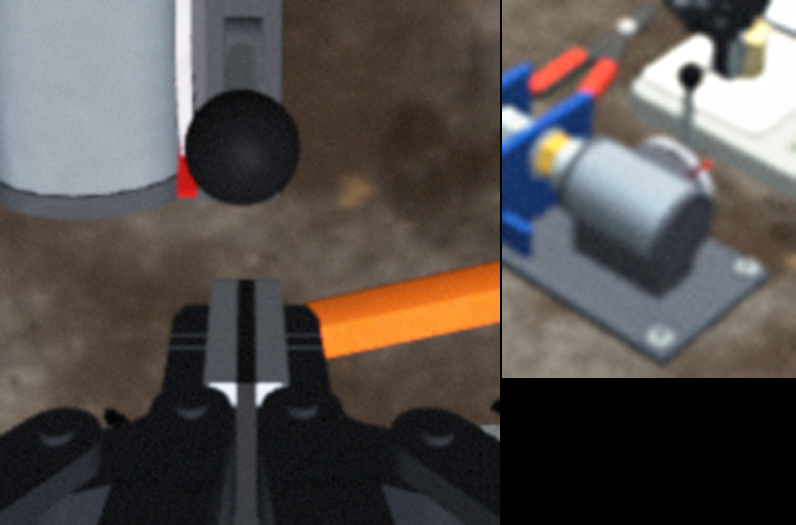

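The lever hasn't moved. In the wrist crop the knob is still at (243,147), with the closed fingertips on its robot side at (245,282). In the side crop the knob is at (690,75) and the fingertips end near (735,72). No force was felt, so I'll triangulate both the tip and the knob.

Run:
```python
from h import *; from scipy.optimize import least_squares
w,s=load('w3'),load('s3')
cw=lambda q:np.array(q)/2.5+[180,150]; cs=lambda q:(np.array(q)-[502,0])/4.2+[250,180]
def tri(a,b): 
    f=least_squares(lambda P:np.r_[(proj(w,P)-cw(a)).ravel(),(proj(s,P)-cs(b)).ravel()],[.48,-.08,.15]); return f.x.round(4),f.fun.round(1)
print('knob',tri((243,147),(690,75))); print('tip',tri((245,282),(735,72)))
T=[.4689,-.0828,.1634]
for n,r in(('w',w),('s',s)):
  for dz in(0,-.022): print(n,dz,proj(r,[T[0],T[1],T[2]+dz]).round(1))
print(cs((735,72)),cw((245,282)))
cv2.imwrite('pics/s3z.png',cv2.resize(s['pixels'][130:280,220:370],None,fx=3.8,fy=3.8,interpolation=cv2.INTER_CUBIC))
```

```text
knob (array([ 0.5002, -0.0856,  0.1648]), array([-0. , -0. ,  0.1, -0. ]))
tip (array([ 0.4739, -0.0836,  0.1749]), array([ 0.5,  0.4, -3.6,  1.3]))
w 0 [[278.  261.4]]
w -0.022 [[277.9 244.6]]
s 0 [[302.9 202.2]]
s -0.022 [[302.5 208. ]]
[305.47619048 197.14285714] [278.  262.8]
```

View pics/s3z.png

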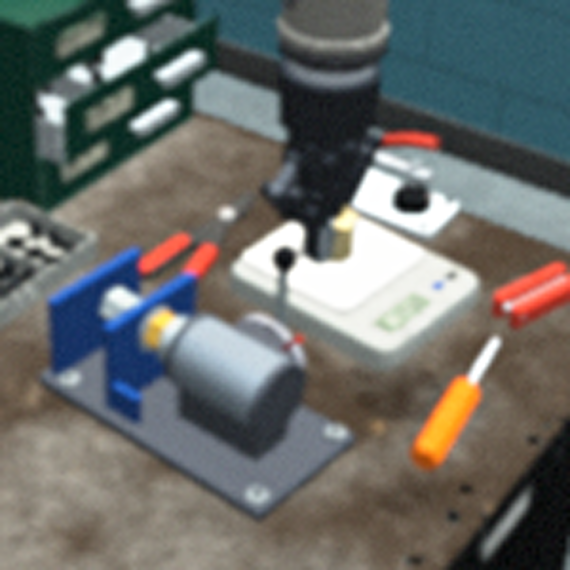

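Both views put the closed fingertips about 15–20 mm above the reported TCP, not 22 mm below it, so they passed over the knob without touching it. I'll go back over it, come down 40 mm lower (clear under either reading) and push a short way.

drive_tool --series '[-1,0,0,-35,0,0,0,-1,42,0,0,0,0,0,-1,42,0,0,0,0,0,-1,0,0,27,0,0,0,-1,0,0,28,0,0,0,-1,-16,0,0,0,0,0,-1,-14,0,0,0,0,0,-1,-9,0,0.5,0,0,0,-1,-9,0,1.5,0,0,0,-1,0,0,0,0,0,0]'

```text
t: 5.05
eef_pos: [0.5072, -0.0867, 0.1445]
tool_rot: [0.0, 0.999, -0.051, 0.004]
contact_force: [2.7, -0.4, 1.1]
gripper_width: 0.001
```

Run:
```python
from h import *; from st import st
st()
r=snap('wrist','w4'); s=snap('side','s4')
W=r['pixels'][130:410,130:430]
S=cv2.resize(s['pixels'][130:280,235:355],None,fx=4.1,fy=4.1,interpolation=cv2.INTER_CUBIC)
c=np.zeros((600,796,3),np.uint8);c[:W.shape[0],:300]=W;c[:590,302:302+S.shape[1]]=S[:590];cv2.imwrite('pics/z4.png',c)
```

```text
t 5.05 tcp [ 0.5072 -0.0867  0.1445] fixture mm [-61.8 -49.3 144.5] yaw -0.1014 tilt 0.0003 0.0044 F [ 2.7 -0.4  1.1] w 0.001
```

View pics/z4.png

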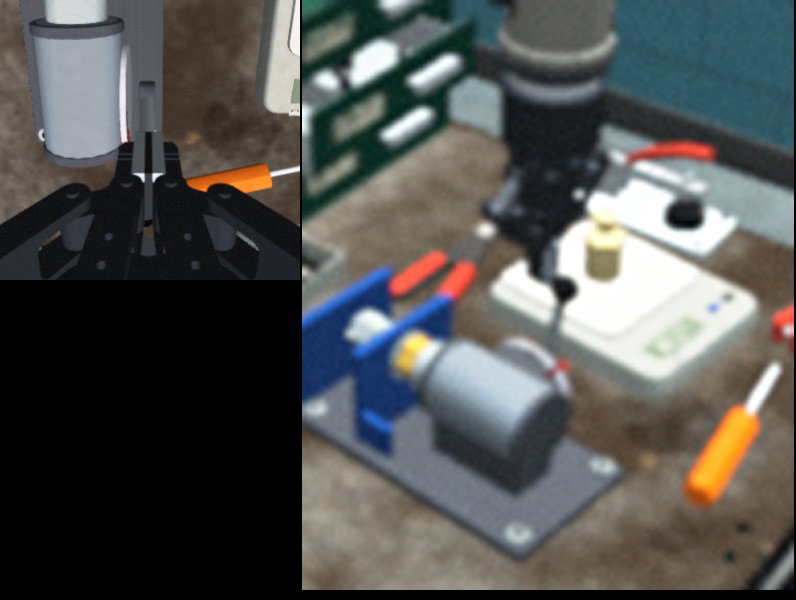

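The fingers now touch the lever and have started tilting it: in the side crop the knob is at (565,288), leaning toward the red mark at (562,367). I'll push further while sinking along the arc.

drive_tool --series '[-1,-9,0,5,0,0,0,-1,-9,0,5,0,0,0,-1,-9,0,5,0,0,0,-1,-9,0,6,0,0,0,-1,-3,0,2,0,0,0,-1,0,0,0,0,0,0]'

```text
t: 5.9
eef_pos: [0.4686, -0.0823, 0.1202]
tool_rot: [-0.0, 0.999, -0.05, 0.004]
contact_force: [6.3, 0.9, -0.4]
gripper_width: 0.001
```

Run:
```python
from h import *; from st import st
st()
r=snap('wrist','w5'); s=snap('side','s5')
for d in (30,35,40,45):
    a=np.radians(d); print(d,proj(s,fix(.5735,-.0437,-.098,(-68-95*np.sin(a),-50,72+95*np.cos(a)))).round(1))
W=cv2.resize(r['pixels'][130:280,220:340],None,fx=3.3,fy=3.3,interpolation=cv2.INTER_CUBIC)
S=cv2.resize(s['pixels'][180:250,265:335],None,fx=5.6,fy=5.6,interpolation=cv2.INTER_CUBIC)
c=np.zeros((500,796,3),np.uint8);c[:W.shape[0],:396]=W;c[:392,400:792]=S;cv2.imwrite('pics/z5.png',c)
```

```text
t 5.9 tcp [ 0.4686 -0.0823  0.1202] fixture mm [-100.6  -48.7  120.2] yaw -0.101 tilt -0.0001 0.0037 F [ 6.3  0.9 -0.4] w 0.001
30 [[306.8 206.5]]
35 [[308.5 208.6]]
40 [[310.1 210.8]]
45 [[311.5 213.1]]
```

View pics/z5.png

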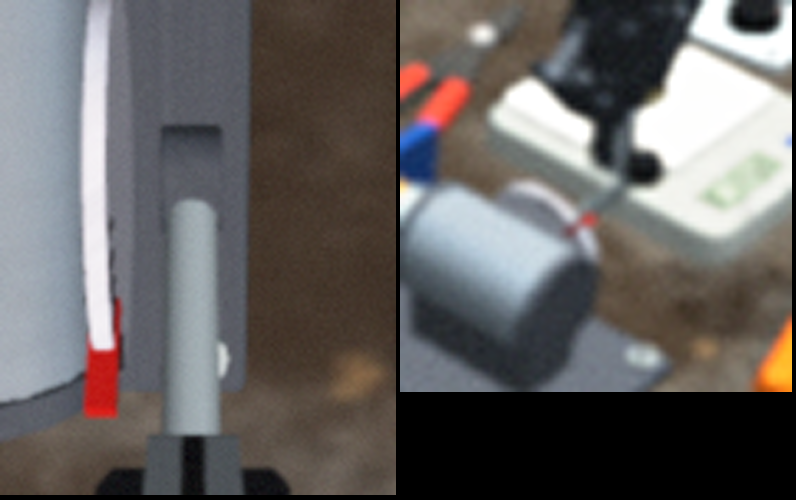

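In the wrist crop the bar runs into the finger with the red mark alongside at (103,380). In the side crop the knob is at (648,167). The estimates agree on about 36–37°. I'll push the last 3.5°, release, and rise to measure the angle from above; the creep is slow.

drive_tool --series '[-1,-3,0,2,0,0,0,-1,-2,0,1,0,0,0,-1,0,0,0,0,0,0]'

```text
t: 6.38
eef_pos: [0.4619, -0.0819, 0.1164]
tool_rot: [-0.0, 0.999, -0.051, 0.002]
contact_force: [3.0, 1.2, 0.8]
gripper_width: 0.0
```

drive_tool --series '[-1,15,0,-10,0,0,0,-1,15,0,-55,0,0,0,-1,0,0,-60,0,0,0,-1,0,0,-50,0,0,0,-1,0,0,0,0,0,0]'

```text
t: 7.0
eef_pos: [0.4915, -0.085, 0.2942]
tool_rot: [0.001, 0.999, -0.051, 0.003]
contact_force: [-0.2, -0.3, -0.3]
gripper_width: 0.001
```

```bash
cat > knob.py <<'E'
from h import *; from st import st
import sys
from scipy.optimize import brentq, minimize
st(); f=sys.argv[1]; r=snap('wrist',f); st()
p=(.5735,-.0437,-.098)
# dark round blob nearest the predicted knob position
pr=lambda d:proj(r,fix(*p,(-68-95*np.sin(np.radians(d)),-50,72+95*np.cos(np.radians(d)))))[0]
g=r['pixels'].max(2); m=(g<45).astype(np.uint8)
n,_,s,c=cv2.connectedComponentsWithStats(m)
for i in range(1,n):
    if s[i,4]>150 and np.linalg.norm(c[i]-pr(38))<60: print('blob',c[i].round(1),s[i])
for d in(30,35,38,40,42,45): print(d,pr(d).round(1))
print('red tip pred',proj(r,fix(*p,[(-68-51*.643,-38,72+51*.766),(-145,-65,12),(-145,65,12)])).round(1).tolist())
cv2.imwrite(f'pics/{f}z.png',cv2.resize(r['pixels'][60:280,180:380],None,fx=2.7,fy=2.7,interpolation=cv2.INTER_CUBIC))
E
python3 knob.py w6
```

```text
t 7.0 tcp [ 0.4915 -0.085   0.2942] fixture mm [-77.6 -49.2 294.2] yaw -0.1015 tilt 0.0005 0.003 F [-0.2 -0.3 -0.3] w 0.001
t 7.05 tcp [ 0.4901 -0.0851  0.2916] fixture mm [-79.  -49.4 291.6] yaw -0.1015 tilt 0.0004 0.0009 F [ 0.8 -0.2 -0.5] w 0.002
blob [277.3 238.6] [267 228  22  23 380]
blob [278.  282.1] [275 262   7  41 285]
blob [299.7 276.5] [294 267  14  17 175]
blob [255.7 279.9] [248 272  16  17 199]
30 [278.8 229.8]
35 [278.8 234.5]
38 [278.8 236.9]
40 [278.8 238.4]
42 [278.8 239.7]
45 [278.8 241.5]
red tip pred [[267.8, 203.0], [288.8, 211.6], [199.3, 212.0]]
```

View pics/w6z.png

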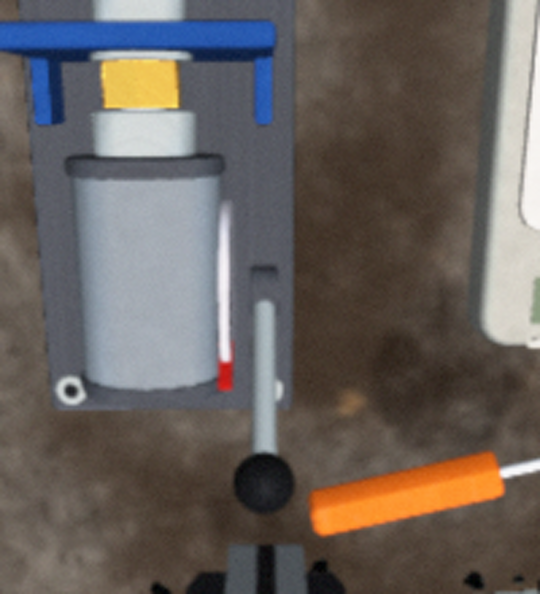

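The wrist view shows the released knob at (264,482) in the crop, full frame (277.3,238.6). That matches 40–41° about 0.6 s after release, so the lever reached the red mark. Next I'll open the jaws, go over the gap and start down.

drive_tool --series '[1,49,-17,0,0,0,0,1,49,-16,0,0,0,0,1,49,-16,30,0,0,0,1,0,0,55,0,0,0,1,0,0,55,0,0,0,1,0,0,55,0,0,0,1,0,0,25,0,0,0,1,0,0,0,0,0,0]'

```text
t: 8.05
eef_pos: [0.6376, -0.0511, 0.0663]
tool_rot: [0.0, 0.999, -0.05, -0.004]
contact_force: [0.2, 0.3, 0.3]
gripper_width: 1.0
```

Run:
```python
from h import *; from st import st
st()
r=snap('wrist','w7'); s=snap('side','s7')
p=(.5735,-.0437,-.098)
for n,rr in(('w',r),('s',s)): print(n,proj(rr,fix(*p,[(68,0,72),(82,14,72),(82,-14,72),(40,55,102),(98,55,95),(69,50,90),(69,50,60)])).round(1).tolist())
W=cv2.resize(r['pixels'][100:400,130:430],None,fx=1.3,fy=1.3)
S=cv2.resize(s['pixels'][160:260,220:290],None,fx=5.6,fy=5.6,interpolation=cv2.INTER_CUBIC)
c=np.zeros((560,790,3),np.uint8);c[:390,:390]=W;c[:560,395:787]=S;cv2.imwrite('pics/z7.png',c)
```

```text
t 8.05 tcp [ 0.6376 -0.0511  0.0663] fixture mm [64.5 -1.1 66.3] yaw -0.1006 tilt 0.0001 -0.0044 F [0.2 0.3 0.3] w 1.0
w [[276.0, 260.8], [249.0, 237.0], [302.7, 236.8], [161.6, 342.8], [150.2, 225.5], [172.5, 277.1], [188.5, 249.3]]
s [[252.6, 210.7], [246.7, 210.8], [252.5, 207.1], [246.7, 214.4], [234.1, 208.7], [241.5, 212.9], [241.8, 220.2]]
```

View pics/z7.png

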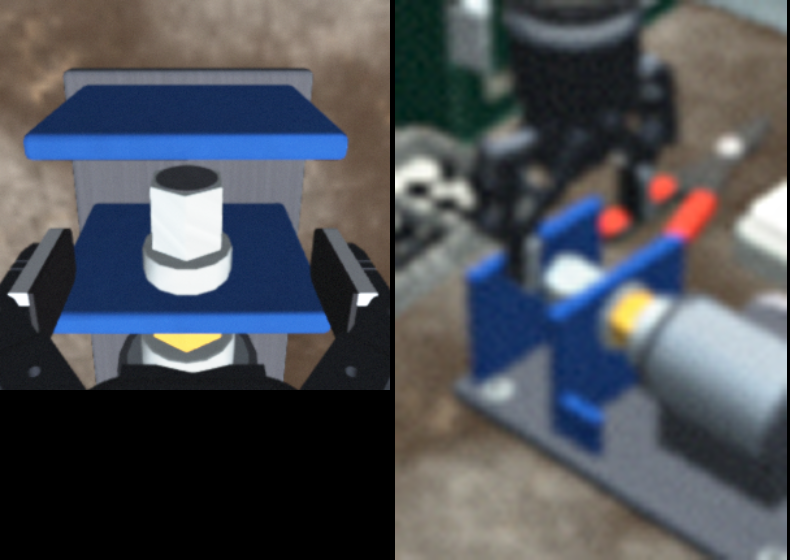

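The wrist crop shows the head at (187,215) between the open pads at (50,280) and (340,280). It sits about 1.5 mm left of their middle and 4 mm ahead of the tool. The side crop shows the near fingertip at (528,280), just below the bracket's top. I'll correct x and y and descend 35 mm.

drive_tool --series '[1,4.5,-1.5,5,0,0,0,1,0,0,15,0,0,0,1,0,0,15,0,0,0,1,0,0,0,0,0,0]'

```text
t: 8.65
eef_pos: [0.6446, -0.0503, 0.0333]
tool_rot: [0.0, 0.999, -0.051, -0.002]
contact_force: [-0.3, -0.5, 0.3]
gripper_width: 1.001
```

```bash
python3 st.py
```

```text
t 8.65 tcp [ 0.6446 -0.0503  0.0333] fixture mm [71.4  0.4 33.3] yaw -0.1012 tilt 0.0001 -0.0018 F [-0.3 -0.5  0.3] w 1.001
```

drive_tool --series '[-1,-1,0,2,0,0,0,-1,0,0,0,0,0,0,-1,0,0,0,0,0,0,-1,0,0,0,0,0,0,-1,0,0,0,0,0,0,-1,0,0,0,0,0,0,-1,0,0,0,0,0,0,-1,0,0,0,0,0,0]' --force 60

```text
t: 9.65
eef_pos: [0.6456, -0.0493, 0.0339]
tool_rot: [-0.0, 0.999, -0.05, 0.0]
contact_force: [-1.4, 2.2, 6.4]
gripper_width: 0.316
```

Run:
```python
from h import *; from st import st
st()
r=snap('wrist','w8'); s=snap('side','s8'); st()
p=(.5735,-.0437,-.098)
for d in(20,25,30,35,40): print(d,proj(s,fix(*p,(-68-95*np.sin(np.radians(d)),-50,72+95*np.cos(np.radians(d)))) ).round(1))
W=cv2.resize(r['pixels'][100:400,130:430],None,fx=1.3,fy=1.3)
S=cv2.resize(s['pixels'][160:260,225:325],None,fx=4,fy=4,interpolation=cv2.INTER_CUBIC)
c=np.zeros((402,795,3),np.uint8);c[:390,:390]=W;c[:400,395:795]=S;cv2.imwrite('pics/z8.png',c)
```

```text
t 9.65 tcp [ 0.6456 -0.0493  0.0339] fixture mm [72.3  1.5 33.9] yaw -0.1007 tilt -0.0003 0.0004 F [-1.4  2.2  6.4] w 0.316
t 9.75 tcp [ 0.6456 -0.0493  0.034 ] fixture mm [72.3  1.4 34. ] yaw -0.1007 tilt -0.0003 0.0004 F [-0.6  2.2  5.8] w 0.32
20 [[303.1 202.7]]
25 [[305.  204.5]]
30 [[306.8 206.5]]
35 [[308.5 208.6]]
40 [[310.1 210.8]]
```

View pics/z8.png

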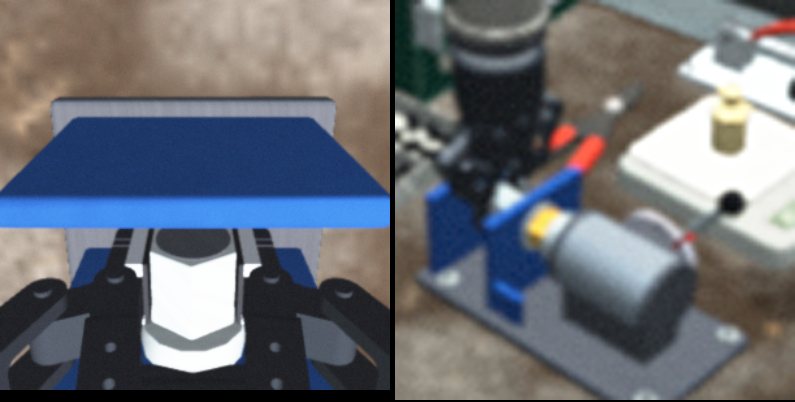

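The wrist crop shows the head between the pads, with its flats lying on them; the opening of 0.32 is about 27 mm. The side crop shows the knob at (731,203), still near 38–40°. I'll wait 2.5 s in the grip and check that neither the knob nor the things lying around have moved.

drive_tool --series '[-1,0,0,0,0,0,0,-1,0,0,0,0,0,0,-1,0,0,0,0,0,0,-1,0,0,0,0,0,0,-1,0,0,0,0,0,0,-1,0,0,0,0,0,0,-1,0,0,0,0,0,0,-1,0,0,0,0,0,0,-1,0,0,0,0,0,0,-1,0,0,0,0,0,0,-1,0,0,0,0,0,0,-1,0,0,0,0,0,0]' --force 60

```text
t: 11.25
eef_pos: [0.6456, -0.0493, 0.034]
tool_rot: [-0.0, 0.999, -0.05, 0.0]
contact_force: [-2.8, 3.2, 5.3]
gripper_width: 0.316
```

drive_tool --series '[-1,0,0,0,0,0,0,-1,0,0,0,0,0,0,-1,0,0,0,0,0,0,-1,0,0,0,0,0,0,-1,0,0,0,0,0,0,-1,0,0,0,0,0,0,-1,0,0,0,0,0,0,-1,0,0,0,0,0,0]'

```text
t: 12.25
eef_pos: [0.6456, -0.0493, 0.034]
tool_rot: [-0.0, 0.999, -0.05, 0.0]
contact_force: [-1.5, 1.8, 5.5]
gripper_width: 0.315
```

Run:
```python
from h import *; from st import st
st(); s=snap('side','s9'); a=load('s8')['pixels']; b=s['pixels']; o=load('side0')['pixels']
def knob(im):
    c=im[200:222,298:322].max(2); m=np.clip(70-c.astype(float),0,None); yy,xx=np.mgrid[200:222,298:322]; return (m*xx).sum()/m.sum(),(m*yy).sum()/m.sum()
print('knob',knob(a),knob(b))
d=cv2.absdiff(cv2.GaussianBlur(o,(5,5),0),cv2.GaussianBlur(b,(5,5),0)).max(2)
n,_,st_,_=cv2.connectedComponentsWithStats((d>35).astype(np.uint8)); print('changed vs start',[x.tolist() for x in st_[1:] if x[4]>12])
```

```text
t 12.25 tcp [ 0.6456 -0.0493  0.034 ] fixture mm [72.3  1.5 34. ] yaw -0.1007 tilt -0.0003 0.0004 F [-1.5  1.8  5.5] w 0.315
knob (np.float64(308.61143695014664), np.float64(210.5850439882698)) (np.float64(308.64434523809524), np.float64(210.5952380952381))
changed vs start [[326, 0, 168, 251, 11512], [490, 0, 11, 25, 171], [469, 0, 80, 216, 8494], [546, 0, 5, 4, 15], [533, 9, 9, 11, 73], [471, 36, 11, 14, 85], [482, 37, 6, 7, 26], [465, 45, 5, 19, 61], [230, 46, 117, 92, 2615], [477, 46, 12, 20, 188], [237, 133, 11, 10, 75], [234, 137, 33, 78, 1412], [248, 155, 6, 5, 16], [240, 170, 7, 5, 21], [412, 176, 5, 11, 32], [291, 194, 8, 16, 80], [419, 201, 38, 32, 656], [303, 207, 11, 9, 72], [428, 225, 11, 23, 114], [495, 226, 4, 5, 13], [486, 230, 15, 35, 289], [430, 233, 43, 60, 1703], [416, 239, 11, 40, 166], [473, 255, 23, 45, 462]]
```

The knob moved 0.03 px in 2.5 s, where free creep would have moved it about 1.5–2 px, so the bolt is held. The picture changed only at the arm, gripper and lever. Handing in.

```bash
python3 -c "
from station import bot; print(bot.hand_in())"
```

```text
the job is handed in; nothing more can be done
None
```

I pushed the lever to the red mark, let go, and then gripped the hidden bolt head with the lever still near 38–40°. I handed in at about 12 s, still holding the head with a 60 N grip.

**Last checks**
- **Lever angle:** it measured 40–41° about 0.6 s after release, give or take about 1.5°, so the peak may have been about a degree past the mark.
- **Bolt held:** over about 2.5 s in the grip the knob moved 0.03 px in the side camera. Free creep would have moved it about 1.5–2 px.
- **Grip:** the opening stayed at 0.315 (about 27 mm, against 28 mm across flats), and the force on the tool stayed within about 6–7 N.
- **Things lying around:** the side picture compared with the start showed changes only at the arm, gripper and lever.

**What disagreed:** the cameras put the fingertips about 40 mm higher than the stated tool geometry and the reported TCP height imply. Because of this, the first push passed over the knob without touching it. I then worked from the camera heights for the lever and the bolt head.

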